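# Top up the pocket tray and run the settling table on its third speed

## Task

Two pockets of the white tray on the settling table are empty: fill them with the two spare chocolate rosettes that stand on the bare table to its right, each upright on its pocket's floor, and leave the rosettes already in the tray and the other things on the table alone. Only when both pockets are full, turn the spring-return speed dial clockwise past its first and second clicks to the third (three lines). The table runs only while the dial is held there, so finish with the gripper still holding it.

Things in the scene. Friction and masses are not known exactly. Their poses are not given: they have to be found in the camera images.
- settler: settling table (small vibrating table), fixed. Steel housing 295 mm (its x, from -210, the near side, to +85) by 205 mm (y), top at z 50 mm. On its far part a plate with a white tray of 2 x 3 pockets, 70 mm apart along x, 54 mm along y; tray 146x176 mm, highest at z 77 mm; on its near part (-x) the control panel, top at z 52 mm. Origin: on the work surface under the tray's centre; z up.
- dial (a joint): angle of the speed dial, rad: 0 off (pointer at the white dot), grows clockwise seen from above; clicks at 0.45 (one white line), 0.90 (two lines) and 1.35 (three lines), end stop at 1.41. A spring drives it back to 0 (0.08 N m at 0, 0.12 N m at 1.35), stronger than the clicks (0.025 N m), so it runs back once let go.
- dial_grip (a point): on the dial's vertical axis at mid-height of its black bar grip, 18 mm above the panel. Turns with the dial: x along the bar to the pointer end, z up. Bar 42 mm long (x), 13 mm thick (y), from 7 to 29 mm above the panel, on a round skirt 48 mm across and 7 mm high. Pinch across its thickness from above. The tray's plate begins 70 mm from the axis; the panel round the dial is clear.
- pocket1 (a point): centre of pocket 1, on its floor, 68 mm above the work surface; axes as the settling table's (there x -35, y -54 mm). About 49 mm across, between walls and corner lands 9 mm high. A finger channel 33 mm wide runs through it along x: fingers closing along x can go down to the floor. An empty pocket shows a pale paper disc.
- pocket2 (a point): centre of pocket 2, on its floor, 68 mm above the work surface; axes as the settling table's (there x -35, y 0 mm). About 49 mm across, between walls and corner lands 9 mm high. A finger channel 33 mm wide runs through it along x: fingers closing along x can go down to the floor. An empty pocket shows a pale paper disc.
- pocket3 (a point): centre of pocket 3, on its floor, 68 mm above the work surface; axes as the settling table's (there x -35, y 54 mm). About 49 mm across, between walls and corner lands 9 mm high. A finger channel 33 mm wide runs through it along x: fingers closing along x can go down to the floor. An empty pocket shows a pale paper disc.
- pocket4 (a point): centre of pocket 4, on its floor, 68 mm above the work surface; axes as the settling table's (there x 35, y -54 mm). About 49 mm across, between walls and corner lands 9 mm high. A finger channel 33 mm wide runs through it along x: fingers closing along x can go down to the floor. An empty pocket shows a pale paper disc.
- pocket5 (a point): centre of pocket 5, on its floor, 68 mm above the work surface; axes as the settling table's (there x 35, y 0 mm). About 49 mm across, between walls and corner lands 9 mm high. A finger channel 33 mm wide runs through it along x: fingers closing along x can go down to the floor. An empty pocket shows a pale paper disc.
- pocket6 (a point): centre of pocket 6, on its floor, 68 mm above the work surface; axes as the settling table's (there x 35, y 54 mm). About 49 mm across, between walls and corner lands 9 mm high. A finger channel 33 mm wide runs through it along x: fingers closing along x can go down to the floor. An empty pocket shows a pale paper disc.
- packed1: dark brown piped chocolate rosette, round, 39x41 mm across at the foot and 27 mm high, pointed top; side nearly upright up to 8 mm above its foot, then tapering: pinch it low, fingertips 2 to 4 mm above what it stands on. 14 to 26 g. Origin: centre of its underside, z up. In a pocket of the tray at the start; leave it.
- packed2: dark brown piped chocolate rosette, round, 40x40 mm across at the foot and 26 mm high, pointed top; side nearly upright up to 8 mm above its foot, then tapering: pinch it low, fingertips 2 to 4 mm above what it stands on. 14 to 26 g. Origin: centre of its underside, z up. In a pocket of the tray at the start; leave it.
- packed3: dark brown piped chocolate rosette, round, 43x42 mm across at the foot and 29 mm high, pointed top; side nearly upright up to 8 mm above its foot, then tapering: pinch it low, fingertips 2 to 4 mm above what it stands on. 14 to 26 g. Origin: centre of its underside, z up. In a pocket of the tray at the start; leave it.
- packed4: dark brown piped chocolate rosette, round, 43x44 mm across at the foot and 28 mm high, pointed top; side nearly upright up to 8 mm above its foot, then tapering: pinch it low, fingertips 2 to 4 mm above what it stands on. 14 to 26 g. Origin: centre of its underside, z up. In a pocket of the tray at the start; leave it.
- spare1: dark brown piped chocolate rosette, round, 42x40 mm across at the foot and 27 mm high, pointed top; side nearly upright up to 8 mm above its foot, then tapering: pinch it low, fingertips 2 to 4 mm above what it stands on. 14 to 26 g. Origin: centre of its underside, z up. A spare, standing on the bare table to the right of the settling table.
- spare2: dark brown piped chocolate rosette, round, 38x42 mm across at the foot and 30 mm high, pointed top; side nearly upright up to 8 mm above its foot, then tapering: pinch it low, fingertips 2 to 4 mm above what it stands on. 14 to 26 g. Origin: centre of its underside, z up. A spare, standing on the bare table to the right of the settling table.
- spool: ribbon on a card spool, 85x77x26 mm, lying flat behind the settling table. Bystander. Origin: centre of its underside.
- lid: tin lid, 158 mm across, 14 mm high, lying inside up on the right-hand baking sheet. Bystander. Origin: centre of its underside.
- stamp: hand stamp with a turned grip, 32x48x62 mm. Bystander. Origin: centre of its underside.
- inkpad: flat closed ink pad, 69x99x13 mm. Bystander. Origin: centre of its underside.
- labels: roll of stickers, 66 mm across, 24 mm high. Bystander. Origin: centre of its underside.
- tongs: small steel tongs lying on the right-hand baking sheet, 27x210x11 mm. Bystander. Origin: centre of its underside.

How it is judged:
By the outcome, as a careful person would: the job done as asked, in the order asked, and still so for the second after the job is handed in, while the arm keeps its last pose, push and grip.
It also fails if it takes over 64 s, if anything falls off the work surface, if the arm or the gripper's body presses on something with over 40 N, if the wrist force passes 120 N, or if a joint passes its speed limit or range.

## Robot

A 6-joint arm with a two-finger parallel gripper is mounted at the origin on a cart in front of the work surface, level with it; the furniture and walls round the work are solid. World frame = base frame: x ahead of the robot, y to its left, z up, the work surface at z = 0. Lengths are in m, angles in rad, forces in N, time in s.
With the tool pointing down it reaches from about 0.35 to 0.975 m from the base axis. Payload 17.4 kg.
Tool frame: the origin (TCP) lies where the fingers leave the gripper's body, on its centre line; the fingertips stand 73 mm ahead of it and the grasp point (between the pads) lies 54 mm ahead of it (tips_ahead is the distance from the TCP to the fingertips, in m); z points along the fingers, y is the line along which they close (so a half turn about z gives the same grasp; the last joint's range is limited). The gripper opens to 85 mm and grips with 20 to 120 N. Pads are 22 mm wide; open, the fingers measure 114 mm over their backs; the gripper's body (76 mm by 85 mm) begins 54 mm behind the grasp point. The pads swing forward as they close: fully open they stand 13 mm farther back than shut.
Start: joints at [1.266, 0.116, 1.442, -0, 1.584, -0.038], TCP at [0.178, 0.651, 0.304] pointing down, gripper open.
Joint ranges: [-2.83, 2.83], [-0.83, 2.19], [0.07, 2.5], [-1.14, 4.28], [0.01, 3], [-2.97, 2.97]. Speed limits (rad/s): [1.89, 1.89, 2.22, 3.14, 3.14, 3.14].

## Interface

Orientations are given as a 3x3 rotation matrix whose columns are the frame's x, y, z axes.
In Python, from rig import sense, grab_frame, finish_job, tips_ahead gives the robot as it stands.
- The arm moves only by the shell command python3 -m crank 'ROWS'. ROWS is a JSON object of lists of equal length, an entry for each row: "delta_pos": the shift along the world's x, y, z in m, a list of three; "rotation": the turn, a rotation vector about the world's x, y, z in degrees, a list of three; "gripper": the opening, from 0 (shut) to 1 (fully open). A call has 1 to 8 rows; each row shifts and turns the commanded pose from where the row before left it; what a row does not reach is not made up. A row lasts 1/10 s, in which the tool goes at most 50 mm and 8.59 degrees, less where a joint would pass 70% of its speed; a pose out of reach is approached as far as the arm can. A call with a gripper value outside its range is refused whole. The fingers move at their own pace and stop on an object; the grip force is fixed at half the most. Time passes only in rows, so rows that do not move let the fingers close. It gives the time, the measured TCP pose, the force, the opening and the grip force at its end, in the units of the state.
- sense(): the state, without advancing time (a new reading comes with each control period).
- grab_frame(name): name is "scene" or "side" or "wrist"; returns a dict with "frame" (420x560x3 uint8, blue, green, red), "depth" (420x560 float32, m along the optical axis (not along the pixel's ray), 0 where there is no reading), "K" (3x3 intrinsics, pixels), "T" (4x4, takes a point from camera to world coordinates). Camera axes: x right, y up, looking along -z (the intrinsics and any distortion apply to the point x, -y, -z); pixel columns grow to the right and rows downward; lengths in m; the calibration is good to about 2 mm. A picture is of the moment at which its call begins.
- finish_job(): hands the job in; it is judged then, once.
The state is a dict: "time": time; "q": joint angles; "qvel": joint speeds; "effort": joint torques, N m; "tcp_pos": TCP position; "ee_rot": TCP orientation; "contact_force": force on the tool from outside, world axes, zero at the start; "ft_torque": the same for the moment, N m; "finger_gap": finger opening in m; "gripper_force": force on a finger pad.
Only numpy, scipy, OpenCV 4.12 (cv2) and the standard library are available. Lean on these libraries where they do the work, as an engineer would, in place of code of your own. Each camera call takes 0.05 s, during which the arm holds its last target. There are 200 camera calls.

## Working session

There is one attempt and no reset: what is moved stays moved. The work goes in short steps, Python scripts to look and compute and a shell command to move; the robot and the scene stay as the last step left them, time stands still between calls to the robot, and variables do not carry over. Pictures are saved under pics/ and viewed, at most 10 in all, crops included, and the job is handed in when it is done.

```bash
mkdir -p pics; cat > h.py <<'E'
import numpy as np, cv2
from rig import *
def cloud(f):
    d=f["depth"];K=f["K"];v,u=np.mgrid[:d.shape[0],:d.shape[1]]
    p=np.stack([(u-K[0,2])/K[0,0]*d,-(v-K[1,2])/K[1,1]*d,-d],-1)
    return p@f["T"][:3,:3].T+f["T"][:3,3]
E
python3 - <<'E'
from h import *
s=sense();print({k:np.round(v,3).tolist() for k,v in s.items()},tips_ahead)
for n in ["scene","side"]:
    f=grab_frame(n);cv2.imwrite(f"pics/{n}0.png",f["frame"]);np.savez(f"{n}0.npz",**f)
    print(n,f["K"].tolist(),f["T"].round(3).tolist(),[k for k in f])
E
```

```text
{'time': 0.0, 'q': [1.266, 0.117, 1.442, -0.0, 1.584, -0.038], 'qvel': [-0.0, 0.0, 0.0, -0.001, 0.001, 0.002], 'effort': [0.002, -73.197, -63.25, 0.0, 0.006, 0.0], 'tcp_pos': [0.178, 0.651, 0.303], 'ee_rot': [[-0.965, 0.264, -0.0], [0.264, 0.965, -0.001], [0.0, -0.001, -1.0]], 'contact_force': [-0.719, 0.087, 0.334], 'ft_torque': [0.012, -0.017, 0.037], 'gripper_force': 0.0, 'finger_gap': 0.085} 0.0726
scene [[408.9213083568195, 0.0, 283.6919820266201], [0.0, 408.9213083568195, 210.55039962501806], [0.0, 0.0, 1.0]] [[0.874, 0.299, -0.383, 0.214], [-0.486, 0.511, -0.709, -0.857], [-0.017, 0.806, 0.592, 0.678], [0.0, 0.0, 0.0, 1.0]] ['frame', 'depth', 'K', 'T']
side [[514.9060621913287, 0.0, 270.6271788913051], [0.0, 514.9060621913287, 212.89379108742767], [0.0, 0.0, 1.0]] [[-0.967, 0.102, -0.233, 0.297], [-0.254, -0.456, 0.853, 0.896], [-0.019, 0.884, 0.467, 0.651], [0.0, 0.0, 0.0, 1.0]] ['frame', 'depth', 'K', 'T']
```

View pics/scene0.png

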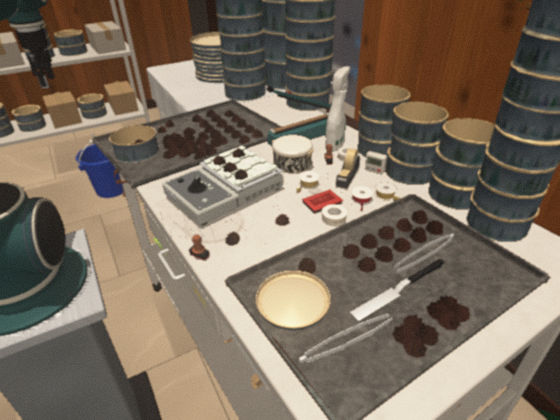

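View pics/side0.png

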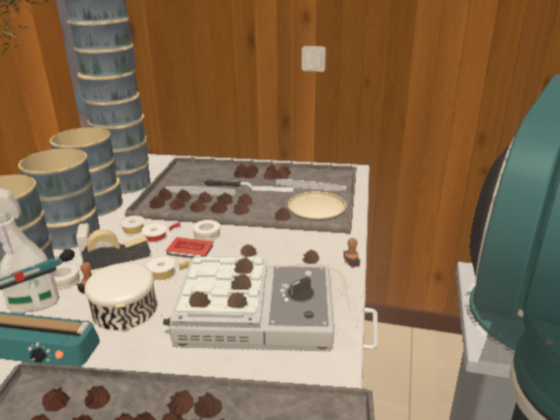

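The scene view shows the settler at about (225,180). The spares are at (232,238) and (282,219), and the dial is at about (201,181). The side view shows four packed rosettes at (244,266), (242,282), (200,299) and (237,300), so the other two pockets look empty.

```bash
cat >> h.py <<'E'
def rosettes(f,box,zlo=.012):
    p=cloud(f);g=f["frame"].astype(int);x,y,z=p[...,0],p[...,1],p[...,2]
    m=(x>box[0])&(x<box[1])&(y>box[2])&(y<box[3])&(z>zlo)&(z<.13)&(g.max(-1)<95)&(g[...,2]>g[...,0]+8)
    n,l,st,c=cv2.connectedComponentsWithStats(m.astype(np.uint8),connectivity=4)
    for i in range(1,n):
        if st[i,4]<40: continue
        q=p[l==i];t=q[q[:,2]>np.percentile(q[:,2],90)]
        print("ros",st[i,4],c[i].round(),"mean",q.mean(0).round(4),"top",t.mean(0).round(4),"ext",q.min(0).round(3),q.max(0).round(3))
E
python3 - <<'E'
from h import *
for n in ["scene","side"]:
    f=np.load(n+"0.npz");p=cloud(f);g=f["frame"].astype(int)
    print(n);rosettes(f,[.2,.9,-.2,.55])
    x,y,z=p[...,0],p[...,1],p[...,2]
    R=(x>.2)&(x<.95)&(y>-.1)&(y<.6)
    for lo,hi,nm in [(.044,.056,'housing+panel'),(.071,.082,'tray')]:
        m=R&(z>lo)&(z<hi)
        k,l,st,c=cv2.connectedComponentsWithStats(m.astype(np.uint8))
        for i in range(1,k):
            if st[i,4]>150:
                q=p[l==i];r=cv2.minAreaRect(q[:,:2].astype(np.float32));print(nm,st[i,4],c[i].round(),np.round(r[0],4),np.round(r[1],4),round(r[2],1),cv2.boxPoints(r).round(3).tolist(),np.median(q[:,2]).round(4))
    cr=(slice(130,230),slice(150,300)) if n=="scene" else (slice(240,350),slice(160,380))
    im=f["frame"][cr];cv2.imwrite(f"pics/{n}crop.png",cv2.resize(im,None,fx=3.6,fy=3.6,interpolation=cv2.INTER_CUBIC))
E
```

```text
scene
ros 41 [249. 127.] mean [0.784  0.4637 0.019 ] top [0.7858 0.4641 0.0286] ext [0.767 0.451 0.012] [0.805 0.475 0.029]
ros 54 [215. 132.] mean [0.6556 0.4864 0.0197] top [0.6584 0.487  0.0295] ext [0.637 0.47  0.012] [0.676 0.53  0.034]
ros 41 [257. 132.] mean [0.7916 0.4089 0.0196] top [0.7928 0.412  0.0284] ext [0.776 0.396 0.012] [0.813 0.422 0.033]
ros 44 [236. 133.] mean [0.723  0.4486 0.0182] top [0.7252 0.448  0.026 ] ext [0.707 0.436 0.012] [0.742 0.471 0.027]
ros 639 [180. 144.] mean [0.5139 0.4475 0.0255] top [0.508  0.4672 0.0412] ext [0.448 0.345 0.012] [0.581 0.549 0.047]
ros 190 [204. 143.] mean [0.5934 0.4271 0.0197] top [0.5976 0.454  0.0288] ext [0.57  0.351 0.012] [0.626 0.507 0.031]
ros 94 [218. 140.] mean [0.6432 0.425  0.0203] top [0.6387 0.4267 0.0297] ext [0.614 0.412 0.012] [0.676 0.442 0.033]
ros 49 [244. 138.] mean [0.7299 0.3892 0.0191] top [0.7332 0.3908 0.0284] ext [0.713 0.377 0.012] [0.748 0.404 0.031]
ros 60 [238. 153.] mean [0.6241 0.1904 0.0798] top [0.6259 0.1918 0.0887] ext [0.609 0.179 0.071] [0.641 0.202 0.091]
ros 65 [113. 162.] mean [0.285
[... 5535 characters left out ...]
227. 267.] [0.6144 0.0847] [0.1424 0.0833] 10.9 [[0.5370000004768372, 0.1120000034570694], [0.5519999861717224, 0.029999999329447746], [0.6919999718666077, 0.05700000002980232], [0.6759999990463257, 0.13899999856948853]] 0.0768
tray 1958 [118. 282.] [0.8018 0.1759] [0.1264 0.127 ] 56.1 [[0.7139999866485596, 0.1589999943971634], [0.8190000057220459, 0.08799999952316284], [0.8899999856948853, 0.19300000369548798], [0.7839999794960022, 0.2639999985694885]] 0.0744
tray 1503 [219. 301.] [0.595  0.1823] [0.1427 0.0985] 12.2 [[0.5149999856948853, 0.2150000035762787], [0.5360000133514404, 0.11900000274181366], [0.675000011920929, 0.14900000393390656], [0.6539999842643738, 0.2460000067949295]] 0.0767
```

View pics/sidecrop.png

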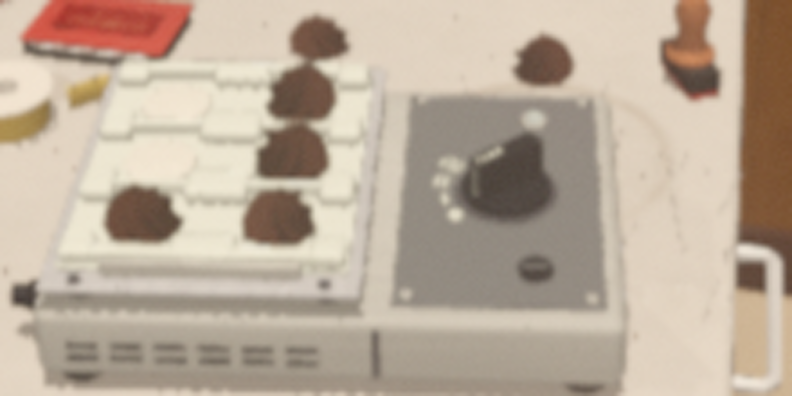

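The side crop shows near-column pockets 1–3 and pocket 6 filled. The empty ones, with pale discs, are 4 at (175,103) and 5 at (160,160). The dial is at (505,185). I'll move over the table for a wrist view.

```bash
python3 -m crank '{"delta_pos":[[0.02,-0.041,0.003],[0.02,-0.041,0.003],[0.02,-0.041,0.003],[0.02,-0.041,0.003],[0.02,-0.041,0.003],[0.02,-0.041,0.003],[0.02,-0.041,0.003],[0.02,-0.041,0.003]],"rotation":[[0,0,-4],[0,0,-4],[0,0,-4],[0,0,-4],[0,0,-4],[0,0,-4],[0,0,-4],[0,0,-4]],"gripper":[0.7,0.7,0.7,0.7,0.7,0.7,0.7,0.7]}' && python3 -m crank '{"delta_pos":[[0.02,-0.041,0.003],[0.02,-0.041,0.003],[0.02,-0.041,0.003],[0.02,-0.041,0.003],[0.02,-0.041,0.003],[0.02,-0.041,0.003],[0.02,-0.041,0.003],[0,0,0]],"rotation":[[0,0,-4],[0,0,-4],[0,0,-4],[0,0,-4],[0,0,-4],[0,0,-4],[0,0,-4],[0,0,-3.3]],"gripper":[0.7,0.7,0.7,0.7,0.7,0.7,0.7,0.7]}'
python3 - <<'E'
from h import *
s=sense();print({k:np.round(v,3).tolist() for k,v in s.items()})
f=grab_frame("wrist");cv2.imwrite("pics/w1.png",f["frame"]);np.savez("w1.npz",**f)
print(f["T"].round(3).tolist(),f["K"].round(1).tolist());rosettes(f,[.2,.9,-.2,.55])
E
```

```text
time: 0.9
tcp_pos: [0.3382, 0.3214, 0.3278]
ee_rot: [[-0.676, 0.736, 0.0], [0.736, 0.676, -0.0], [-0.0, -0.0, -1.0]]
contact_force: [0.7, 0.2, 0.6]
finger_gap: 0.0598
gripper_force: 0.0
time: 1.7
tcp_pos: [0.4793, 0.0321, 0.3485]
ee_rot: [[-0.191, 0.982, -0.001], [0.982, 0.191, -0.001], [-0.001, -0.001, -1.0]]
contact_force: [0.0, 0.1, -0.3]
finger_gap: 0.0598
gripper_force: 0.0
{'time': 1.7, 'q': [0.014, -0.323, 1.776, -0.001, 1.689, -0.178], 'qvel': [0.077, -0.024, 0.025, 0.022, 0.014, 0.645], 'effort': [-6.708, -34.683, -65.871, -0.517, -0.292, -3.226], 'tcp_pos': [0.479, 0.032, 0.349], 'ee_rot': [[-0.191, 0.982, -0.001], [0.982, 0.191, -0.001], [-0.001, -0.001, -1.0]], 'contact_force': [0.027, 0.081, -0.292], 'ft_torque': [0.008, 0.036, -0.022], 'gripper_force': 0.0, 'finger_gap': 0.06}
[[0.982, -0.183, -0.053, 0.464], [0.19, 0.94, 0.284, 0.105], [-0.002, -0.289, 0.957, 0.418], [0.0, 0.0, 0.0, 1.0]] [[294.1, 0.0, 276.6], [0.0, 294.1, 209.0], [0.0, 0.0, 1.0]]
ros 1066 [377.  59.] mean [0.5543 0.1842 0.081 ] top [0.5558 0.1851 0.0904] ext [0.538 0.165 0.067] [0.574 0.205 0.095]
ros
[... 522 characters left out ...]
 top [0.504  0.0277 0.0537] ext [0.445 0.013 0.049] [0.529 0.052 0.054]
ros 83 [473. 206.] mean [0.7608 0.0424 0.0148] top [0.759  0.0421 0.0181] ext [0.757 0.021 0.012] [0.769 0.062 0.02 ]
ros 142 [269. 196.] mean [0.4721 0.0111 0.0487] top [0.4624 0.0099 0.05  ] ext [0.426 0.002 0.047] [0.528 0.021 0.051]
ros 274 [258. 254.] mean [ 0.473  -0.0883  0.0186] top [ 0.4747 -0.0899  0.0256] ext [ 0.458 -0.106  0.012] [ 0.491 -0.074  0.029]
ros 150 [195. 254.] mean [ 0.3851 -0.0938  0.0412] top [ 0.3862 -0.0933  0.0568] ext [ 0.374 -0.101  0.022] [ 0.397 -0.09   0.06 ]
ros 57 [492. 300.] mean [ 0.8504 -0.0979  0.0139] top [ 0.8476 -0.1005  0.0161] ext [ 0.846 -0.12   0.012] [ 0.863 -0.081  0.017]
```

View pics/w1.png

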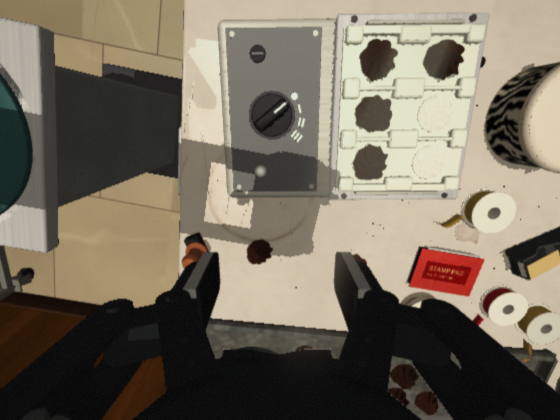

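The wrist view shows spare1 at (259,251). Spare2 is hidden behind the right finger, near (358,262). Pale discs in pockets 4 (432,162) and 5 (437,113) confirm they're empty. The dial is at (271,115), with its pointer towards the white dot at (294,96). Next I'll fit the tray, the dial and the fingertip height.

```bash
python3 - <<'E'
from h import *
f=np.load("w1.npz");p=cloud(f);g=f["frame"].astype(int);x,y,z=p[...,0],p[...,1],p[...,2]
tcp=np.array([.4793,.0321,.3485])
v,u=np.mgrid[:420,:560]
for nm,b in [("L",(180,225)),("R",(330,375))]:
    m=(u>b[0])&(u<b[1])&(v>235)&(v<330)&(z>.2)
    q=p[m];print(nm,"tip min z rel tcp",np.percentile(q[:,2],[0,1,5])-tcp[2],"v range",v[m].min())
for lo,hi in [(.046,.056),(.071,.082)]:
    m=((u>215)&(u<490)&(v<205)&(z>lo)&(z<hi)).astype(np.uint8)
    m=cv2.morphologyEx(m,cv2.MORPH_OPEN,np.ones((3,3)))
    n,l,st,c=cv2.connectedComponentsWithStats(m);i=1+st[1:,4].argmax()
    r=cv2.minAreaRect(p[l==i][:,:2].astype(np.float32));print(lo,st[i,4],np.round(r[0],4),np.round(r[1],4),r[2])
# discs: pale paper at z~.068
m=((u>410)&(u<465)&(v>90)&(v<185)&(z>.060)&(z<.0715)).astype(np.uint8)
n,l,st,c=cv2.connectedComponentsWithStats(m)
for i in range(1,n):
    if st[i,4]>100:print("floor",st[i],c[i],p[l==i].mean(0).round(4))
# dial: points above panel
m=(u>245)&(u<300)&(v>85)&(v<145)
for lo,hi in[(.056,.064),(.074,.09)]:
    q=p[m&(z>lo)&(z<hi)][:,:2].astype(np.float32);r=cv2.minAreaRect(q);print("dial",lo,len(q),np.round(r[0],4),np.round(r[1],4),r[2],q.mean(0),cv2.minEnclosingCircle(q))
for uv in[(294,96),(299,110),(302,121),(296,136),(271,115),(259,251)]:print(uv,p[uv[1],uv[0]].round(4))
E
```

```text
L tip min z rel tcp [-0.06788261 -0.06574347 -0.06119304] v range 243
R tip min z rel tcp [-0.06731505 -0.06546348 -0.06099907] v range 241
0.046 17733 [0.4632 0.1098] [0.131  0.2026] 11.350240707397461
0.071 2448 [0.5868 0.2181] [0.1428 0.0226] 11.525895118713379
floor [ 411   91   54   47 2146] [437.26374651 113.55591799] [0.6407 0.1461 0.0682]
floor [ 411  141   54   44 1956] [435.36554192 161.91513292] [0.6574 0.0938 0.0681]
dial 0.056 890 [0.4565 0.1088] [0.0458 0.0468] 10.307636260986328 [0.45659474 0.10881024] ((0.4564354419708252, 0.10850052535533905), 0.02390340156853199)
dial 0.074 460 [0.4564 0.1086] [0.0417 0.013 ] 50.25873947143555 [0.456581   0.10866918] ((0.45691853761672974, 0.10807035118341446), 0.020998802036046982)
(294, 96) [0.4782 0.135  0.0524]
(299, 110) [0.4872 0.1209 0.0534]
(302, 121) [0.4934 0.1095 0.0525]
(296, 136) [0.49   0.0911 0.0526]
(271, 115) [0.4565 0.1088 0.0814]
(259, 251) [ 0.473  -0.0813  0.0218]
```

```bash
python3 -m crank '{"delta_pos":[[-0.0005,-0.021,-0.035],[-0.0005,-0.021,-0.035],[-0.0005,-0.021,-0.035],[-0.0005,-0.021,-0.035],[-0.0005,-0.021,-0.035],[-0.0005,-0.021,-0.035],[0,0,0],[0,0,0]],"rotation":[[0,0,0],[0,0,0],[0,0,0],[0,0,0],[0,0,0],[0,0,0],[0,0,0],[0,0,0]],"gripper":[0.7,0.7,0.7,0.7,0.7,0.7,0.7,0.7]}'
python3 - <<'E'
from h import *
f=grab_frame("wrist");cv2.imwrite("pics/w2.png",f["frame"]);np.savez("w2.npz",**f)
s=sense();print(s["tcp_pos"],np.degrees(np.arctan2(s["ee_rot"][1,1],s["ee_rot"][0,1])) if hasattr(s["ee_rot"],"shape") else s["ee_rot"]);rosettes(f,[.42,.7,-.14,-.05],.004)
E
```

```text
time: 2.55
tcp_pos: [0.4748, -0.0895, 0.1388]
ee_rot: [[-0.198, 0.98, -0.001], [0.98, 0.198, 0.0], [0.001, -0.001, -1.0]]
contact_force: [0.1, 0.8, 1.0]
finger_gap: 0.0598
gripper_force: 0.0
[ 0.47531019 -0.08931145  0.13987812] 11.466750864450079
ros 1926 [276. 228.] mean [ 0.4725 -0.0879  0.0152] top [ 0.4746 -0.0898  0.0248] ext [ 0.454 -0.109  0.004] [ 0.493 -0.071  0.03 ]
ros 1741 [473. 258.] mean [ 0.6177 -0.0824  0.0138] top [ 0.621  -0.0841  0.0224] ext [ 0.599 -0.103  0.004] [ 0.64  -0.066  0.027]
ros 246 [344. 263.] mean [ 0.5036 -0.0754  0.0799] top [ 0.5038 -0.0718  0.0897] ext [ 0.5   -0.094  0.071] [ 0.513 -0.071  0.092]
ros 53 [192. 292.] mean [ 0.4393 -0.0862  0.1088] top [ 0.4397 -0.0862  0.1096] ext [ 0.437 -0.089  0.108] [ 0.441 -0.084  0.11 ]
ros 55 [361. 292.] mean [ 0.5037 -0.0731  0.1087] top [ 0.5038 -0.0719  0.1097] ext [ 0.502 -0.076  0.107] [ 0.506 -0.071  0.11 ]
```

View pics/w2.png

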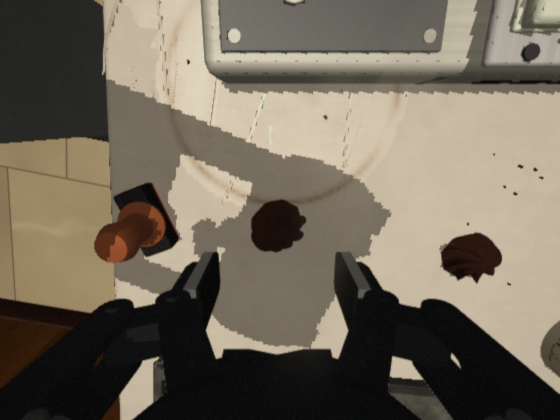

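Spare1, between the fingers at (276,226), is within 2 mm of the tool centre. Spare2 is at (472,257). I'll go down and pinch.

```bash
python3 -m crank '{"delta_pos":[[-0.001,-0.001,-0.025],[0,0,-0.025],[0,0,-0.012],[0,0,-0.003],[0,0,0],[0,0,0],[0,0,0],[0,0,0]],"rotation":[[0,0,0],[0,0,0],[0,0,0],[0,0,0],[0,0,0],[0,0,0],[0,0,0],[0,0,0]],"gripper":[0.7,0.7,0.7,0.7,0.7,0.4,0.4,0.4]}'
python3 - <<'E'
from h import *
s=sense();print(s["tcp_pos"],s["finger_gap"],s["gripper_force"],s["contact_force"])
E
```

```text
time: 3.4
tcp_pos: [0.4747, -0.091, 0.0757]
ee_rot: [[-0.198, 0.98, 0.002], [0.98, 0.198, -0.0], [-0.001, 0.002, -1.0]]
contact_force: [-3.7, 2.1, 11.7]
finger_gap: 0.0362
gripper_force: 59.0
[ 0.47468224 -0.0909719   0.075687  ] 0.036162729288614824 58.965400827582926 [-3.65596411  2.12083449 11.74602835]
```

```bash
python3 -m crank '{"delta_pos":[[0,0,0.003],[0,0,0.01],[0,0,0.02],[0,0,0.03],[0,0,0]],"rotation":[[0,0,0],[0,0,0],[0,0,0],[0,0,0],[0,0,0]],"gripper":[0.4,0.4,0.4,0.4,0.4]}'
python3 - <<'E'
from h import *
f=grab_frame("wrist");cv2.imwrite("pics/w3.png",f["frame"][150:400,130:430].repeat(2,0).repeat(2,1));np.savez("w3.npz",**f)
s=sense();print(s["tcp_pos"],s["finger_gap"],s["gripper_force"],s["contact_force"])
rosettes(f,[.42,.53,-.14,-.05],.004)
E
```

```text
time: 3.9
tcp_pos: [0.4754, -0.0913, 0.1416]
ee_rot: [[-0.198, 0.98, 0.006], [0.98, 0.198, -0.001], [-0.003, 0.005, -1.0]]
contact_force: [0.1, -0.4, -0.0]
finger_gap: 0.0358
gripper_force: 59.4
[ 0.47479803 -0.09110498  0.13958696] 0.03615961298010453 59.384415114764124 [-0.11960859 -0.06268666 -0.11588829]
ros 4518 [280. 265.] mean [ 0.4746 -0.0854  0.0809] top [ 0.4857 -0.0822  0.0965] ext [ 0.455 -0.109  0.065] [ 0.5   -0.071  0.11 ]
```

View pics/w3.png

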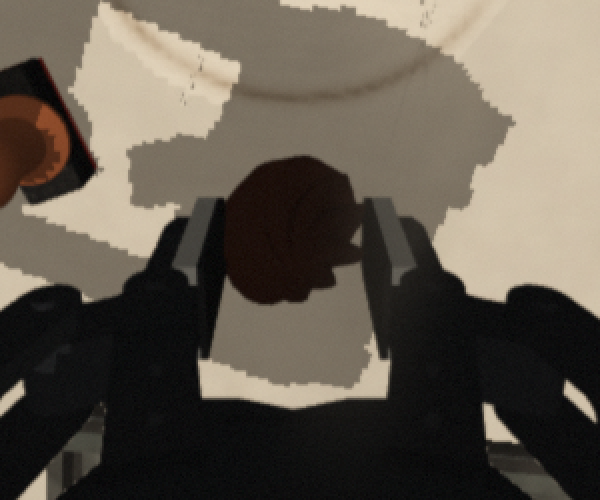

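Spare1 is held upright, low and centred between the pads, around (295,230) in the crop. I'll carry it over pocket 4 and refine there.

```bash
python3 -m crank '{"delta_pos":[[0,0,0.04],[0,0,0.02],[0.0288,0.0302,0],[0.0288,0.0302,0],[0.0288,0.0302,0],[0.0288,0.0302,0],[0.0288,0.0302,0],[0.0288,0.0302,0]],"rotation":[[0,0,0],[0,0,0],[0,0,0],[0,0,0],[0,0,0],[0,0,0],[0,0,0],[0,0,0]],"gripper":[0.4,0.4,0.4,0.4,0.4,0.4,0.4,0.4]}' && python3 -m crank '{"delta_pos":[[0,0,0],[0,0,0]],"rotation":[[0,0,0],[0,0,0]],"gripper":[0.4,0.4]}'
cat >> h.py <<'E'
def fit_tray(f):
    # register depth cloud to the tray outline/top: settler pose (x,y,yaw) via white mask rectangle
    from scipy.optimize import minimize
    p=cloud(f);g=f["frame"].astype(int);x,y,z=p[...,0],p[...,1],p[...,2]
    m=(x>.45)&(x<.75)&(y>-.02)&(y<.28)&(z>.072)&(z<.082)&(g.min(-1)>110)
    top=p[m][:,:2]; fl=p[(x>.45)&(x<.75)&(y>-.02)&(y<.28)&(z>.064)&(z<.0705)&(g.min(-1)>110)][:,:2]
    def cost(a):
        c,s=np.cos(a[2]/50),np.sin(a[2]/50);R=np.array([[c,-s],[s,c]])
        q=(top-a[:2]/1000)@R
        d=np.abs(np.stack([(q-np.array([X,Y])) for X in(-.035,.035) for Y in(-.054,0,.054)]))
        r=np.hypot(d[...,0],d[...,1]);inp=np.clip(.0245-r,0,.006).max(0)
        out=np.clip(np.abs(q)-[.073,.088],0,.006).max(1)
        k=(fl-a[:2]/1000)@R
        D=np.stack([np.hypot(*(k-np.array([X,Y])).T) for X in(-.035,.035) for Y in(-.054,0,.054)]).min(0)
        D=np.minimum(D, np.abs(np.stack([k[:,1]-Y for Y in(-.054,0,.054)])).min(0)+.008)
        return inp.sum()+out.sum()+np.clip(D-.0245,0,.006).sum()
    r=min((minimize(cost,[603+i,137+j,10],method="Nelder-Mead",options=dict(xatol=.02,fatol=1e-6,initial_simplex=[[603+i,137+j,10],[606+i,137+j,10],[603+i,140+j,10],[603+i,137+j,11]])) for i in(-2,2) for j in(-2,2)),key=lambda r:r.fun)
    x0,y0,t=r.x[0]/1000,r.x[1]/1000,r.x[2]/50
    print("tray",round(x0,4),round(y0,4),np.degrees(t).round(2),r.fun,len(top),len(fl))
    for n,X,Y in((4,.035,-.054),(5,.035,0)):print("pocket",n,round(x0+X*np.cos(t)-Y*np.sin(t),4),round(y0+X*np.sin(t)+Y*np.cos(t),4))
E
python3 - <<'E'
from h import *
f=grab_frame("wrist");cv2.imwrite("pics/w4.png",f["frame"]);np.savez("w4.npz",**f)
s=sense();print(s["tcp_pos"],s["finger_gap"])
for F in(f,np.load("w1.npz"),np.load("scene0.npz"),np.load("side0.npz")):fit_tray(F)
rosettes(f,[.5,.72,0.0,.25],.069)
E
```

```text
time: 4.75
tcp_pos: [0.6476, 0.0918, 0.1962]
ee_rot: [[-0.198, 0.98, -0.001], [0.98, 0.198, -0.0], [0.0, -0.001, -1.0]]
contact_force: [0.7, 0.1, -0.4]
finger_gap: 0.036
gripper_force: 59.6
time: 4.95
tcp_pos: [0.6467, 0.0908, 0.1958]
ee_rot: [[-0.199, 0.98, -0.002], [0.98, 0.199, -0.0], [0.0, -0.002, -1.0]]
contact_force: [-1.0, -1.0, 0.5]
finger_gap: 0.0363
gripper_force: 59.7
[0.64635772 0.09015295 0.1961688 ] 0.03597194323786474
tray 0.6031 0.1391 11.51 18.591274411688648 13820 31445
pocket 4 0.6482 0.0931
pocket 5 0.6374 0.146
tray 0.6046 0.139 11.04 18.305735367313478 7002 13818
pocket 4 0.6493 0.0927
pocket 5 0.639 0.1457
tray 0.6015 0.1378 11.58 2.039415321643396 633 797
pocket 4 0.6467 0.0919
pocket 5 0.6358 0.1448
tray 0.6003 0.137 10.63 6.589403609366388 1910 2216
pocket 4 0.6447 0.0904
pocket 5 0.6347 0.1435
ros 196 [158.   9.] mean [0.5527 0.209  0.0734] top [0.5552 0.2094 0.0755] ext [0.535 0.202 0.07 ] [0.571 0.213 0.076]
ros 167 [281.   9.] mean [0.6212 0.2229 0.0731] top [0.6195 0.2224 0.0754] ext [0.605 0.22  0.07 ] [0.64  0.227 0.076]
ros 3567 [163.  56.] mean [0.5
[... 224 characters left out ...]
 148.] mean [0.5713 0.1345 0.0815] top [0.5681 0.1326 0.0916] ext [0.548 0.113 0.069] [0.589 0.152 0.096]
ros 2483 [181. 228.] mean [0.5817 0.0836 0.082 ] top [0.5795 0.0775 0.0925] ext [0.562 0.06  0.069] [0.599 0.099 0.098]
ros 1057 [273. 243.] mean [0.6411 0.1031 0.1245] top [0.6378 0.1002 0.1294] ext [0.626 0.077 0.069] [0.663 0.111 0.13 ]
ros 129 [306. 264.] mean [0.6609 0.0933 0.1222] top [0.6596 0.1005 0.1295] ext [0.655 0.064 0.075] [0.675 0.103 0.13 ]
ros 63 [302. 281.] mean [0.6603 0.0857 0.1264] top [0.6617 0.0885 0.1293] ext [0.655 0.081 0.122] [0.665 0.09  0.13 ]
ros 41 [246. 288.] mean [0.6314 0.0763 0.1281] top [0.6327 0.0757 0.1299] ext [0.629 0.075 0.126] [0.634 0.078 0.13 ]
```

View pics/w4.png

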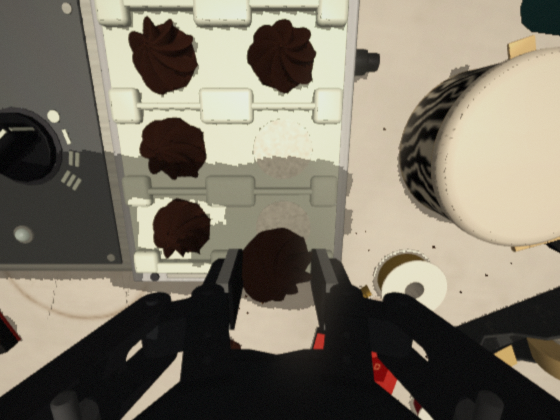

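The wrist view shows the held rosette at (275,265) above pocket 4, with pocket 5's disc at (283,147). The four packed rosettes fit a tray origin of (0.603, 0.139) to within 1 mm, so I'll descend.

```bash
python3 -m crank '{"delta_pos":[[0.0016,0.0018,0],[0,0,-0.025],[0,0,-0.015],[0,0,-0.006],[0,0,-0.004],[0,0,0],[0,0,0]],"rotation":[[0,0,0],[0,0,0],[0,0,0],[0,0,0],[0,0,0],[0,0,0],[0,0,0]],"gripper":[0.4,0.4,0.4,0.4,0.4,0.4,0.4]}'
```

```text
time: 5.7
tcp_pos: [0.6486, 0.0921, 0.1477]
ee_rot: [[-0.198, 0.98, 0.001], [0.98, 0.198, 0.0], [-0.0, 0.001, -1.0]]
contact_force: [0.7, -0.5, -0.2]
finger_gap: 0.0357
gripper_force: 59.7
```

```bash
python3 -m crank '{"delta_pos":[[0,0,-0.002],[0,0,-0.001],[0,0,0],[0,0,0]],"rotation":[[0,0,0],[0,0,0],[0,0,0],[0,0,0]],"gripper":[0.4,0.4,0.4,0.4]}'
```

```text
time: 6.1
tcp_pos: [0.6484, 0.0921, 0.144]
ee_rot: [[-0.198, 0.98, 0.0], [0.98, 0.198, -0.0], [-0.0, 0.0, -1.0]]
contact_force: [-0.7, 0.7, 0.3]
finger_gap: 0.0364
gripper_force: 59.7
```

```bash
python3 -m crank '{"delta_pos":[[0,0,-0.001],[0,0,0],[0,0,0]],"rotation":[[0,0,0],[0,0,0],[0,0,0]],"gripper":[0.4,0.4,0.4]}'
```

```text
time: 6.4
tcp_pos: [0.6484, 0.0922, 0.1438]
ee_rot: [[-0.198, 0.98, 0.0], [0.98, 0.198, 0.0], [-0.0, 0.0, -1.0]]
contact_force: [-3.9, -0.6, 7.0]
finger_gap: 0.0361
gripper_force: 60.8
```

The foot is on the pocket floor (7 N), so I'll release and lift.

```bash
python3 -m crank '{"delta_pos":[[0,0,0.001],[0,0,0],[0,0,0],[0,0,0.01],[0,0,0.03],[0,0,0.04],[0,0,0.02],[0,0,0]],"rotation":[[0,0,0],[0,0,0],[0,0,0],[0,0,0],[0,0,0],[0,0,0],[0,0,0],[0,0,0]],"gripper":[0.46,0.54,0.6,0.6,0.6,0.6,0.65,0.7]}'
python3 - <<'E'
from h import *
f=grab_frame("wrist");cv2.imwrite("pics/w5.png",f["frame"]);np.savez("w5.npz",**f)
s=sense();print(s["tcp_pos"],s["finger_gap"]);rosettes(f,[.5,.72,-.12,.25],.068)
E
```

```text
time: 7.2
tcp_pos: [0.6492, 0.0922, 0.2486]
ee_rot: [[-0.198, 0.98, 0.006], [0.98, 0.198, 0.001], [-0.001, 0.006, -1.0]]
contact_force: [0.6, 0.1, -1.0]
finger_gap: 0.0595
gripper_force: 0.0
[0.64873334 0.09215929 0.2460889 ] 0.05925892846706539
ros 50 [276.  36.] mean [0.6224 0.2231 0.0742] top [0.6123 0.2207 0.0754] ext [0.605 0.219 0.073] [0.64  0.227 0.076]
ros 2117 [183.  72.] mean [0.56   0.1847 0.0809] top [0.5568 0.186  0.0905] ext [0.538 0.164 0.068] [0.577 0.205 0.095]
ros 2114 [275.  72.] mean [0.6266 0.1982 0.0808] top [0.6253 0.1992 0.09  ] ext [0.606 0.18  0.068] [0.646 0.218 0.095]
ros 1934 [190. 144.] mean [0.5709 0.134  0.0813] top [0.5679 0.1325 0.0915] ext [0.548 0.113 0.068] [0.589 0.152 0.096]
ros 1615 [195. 207.] mean [0.5814 0.0828 0.0818] top [0.5793 0.0773 0.0926] ext [0.562 0.06  0.068] [0.599 0.099 0.098]
ros 1560 [274. 208.] mean [0.6457 0.0953 0.0817] top [0.6474 0.0928 0.0926] ext [0.627 0.074 0.068] [0.667 0.112 0.098]
```

View pics/w5.png

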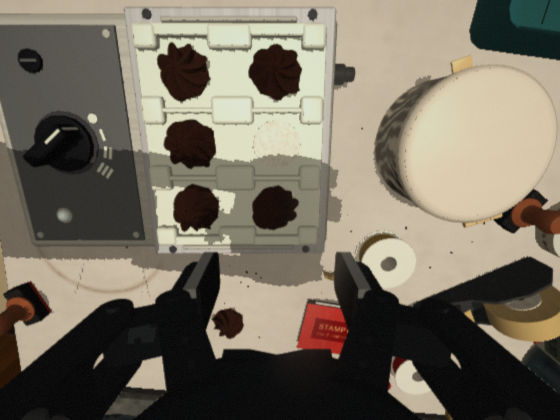

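Pocket 4 now holds spare1, at (274,207), upright and centred at (0.647, 0.093). Spare2 is at (229,322), so that's next.

```bash
python3 -m crank '{"delta_pos":[[-0.0058,-0.0354,-0.0216],[-0.0058,-0.0354,-0.0216],[-0.0058,-0.0354,-0.0216],[-0.0058,-0.0354,-0.0216],[-0.0058,-0.0354,-0.0216],[0,0,0],[0,0,0]],"rotation":[[0,0,0],[0,0,0],[0,0,0],[0,0,0],[0,0,0],[0,0,0],[0,0,0]],"gripper":[0.7,0.7,0.7,0.7,0.7,0.7,0.7]}'
python3 - <<'E'
from h import *
f=grab_frame("wrist")
s=sense();print(s["tcp_pos"],s["finger_gap"]);rosettes(f,[.57,.66,-.14,-.04],.004)
E
```

```text
time: 7.95
tcp_pos: [0.6188, -0.0853, 0.1348]
ee_rot: [[-0.196, 0.981, -0.002], [0.981, 0.196, 0.001], [0.001, -0.002, -1.0]]
contact_force: [0.3, 0.6, 0.5]
finger_gap: 0.0597
gripper_force: 0.0
[ 0.61934629 -0.08462379  0.13569115] 0.059732365927566235
ros 1865 [285. 231.] mean [ 0.6226 -0.0836  0.014 ] top [ 0.6223 -0.0844  0.0225] ext [ 0.601 -0.106  0.004] [ 0.642 -0.067  0.027]
ros 110 [347. 258.] mean [ 0.6481 -0.0677  0.0775] top [ 0.6477 -0.0675  0.0841] ext [ 0.644 -0.07   0.071] [ 0.651 -0.067  0.085]
ros 49 [361. 292.] mean [ 0.6478 -0.0691  0.1045] top [ 0.6477 -0.0687  0.1055] ext [ 0.646 -0.072  0.103] [ 0.65  -0.067  0.106]
ros 45 [192. 292.] mean [ 0.5834 -0.0821  0.1047] top [ 0.5833 -0.0816  0.1055] ext [ 0.581 -0.085  0.104] [ 0.585 -0.081  0.106]
```

```bash
python3 -m crank '{"delta_pos":[[0.0025,-0.0015,-0.022],[0,0,-0.022],[0,0,-0.012],[0,0,-0.003],[0,0,0],[0,0,0],[0,0,0],[0,0,0]],"rotation":[[0,0,0],[0,0,0],[0,0,0],[0,0,0],[0,0,0],[0,0,0],[0,0,0],[0,0,0]],"gripper":[0.7,0.7,0.7,0.7,0.7,0.4,0.4,0.4]}'
```

```text
time: 8.8
tcp_pos: [0.6229, -0.0867, 0.0796]
ee_rot: [[-0.198, 0.98, 0.003], [0.98, 0.198, -0.001], [-0.002, 0.003, -1.0]]
contact_force: [-2.1, -1.4, 14.6]
finger_gap: 0.0348
gripper_force: 25.8
```

```bash
python3 -m crank '{"delta_pos":[[0,0,0],[0,0,0],[0,0,0]],"rotation":[[0,0,0],[0,0,0],[0,0,0]],"gripper":[0.4,0.4,0.4]}'
python3 - <<'E'
from h import *
f=grab_frame("wrist");np.savez("w6.npz",**f)
cv2.imwrite("pics/w6.png",cv2.resize(f["frame"][170:350,150:420],None,fx=2.5,fy=2.5))
rosettes(f,[.57,.67,-.14,-.04],.004)
E
```

```text
time: 9.1
tcp_pos: [0.6229, -0.0868, 0.0796]
ee_rot: [[-0.198, 0.98, 0.003], [0.98, 0.198, -0.001], [-0.002, 0.003, -1.0]]
contact_force: [-2.9, -1.3, 15.2]
finger_gap: 0.0351
gripper_force: 25.8
ros 3590 [278. 265.] mean [ 0.6216 -0.0824  0.0165] top [ 0.6194 -0.0836  0.0251] ext [ 0.6   -0.106  0.004] [ 0.641 -0.066  0.029]
ros 334 [325. 268.] mean [ 0.6406 -0.0717  0.031 ] top [ 0.6395 -0.0729  0.0456] ext [ 0.638 -0.075  0.011] [ 0.643 -0.071  0.047]
```

View pics/w6.png

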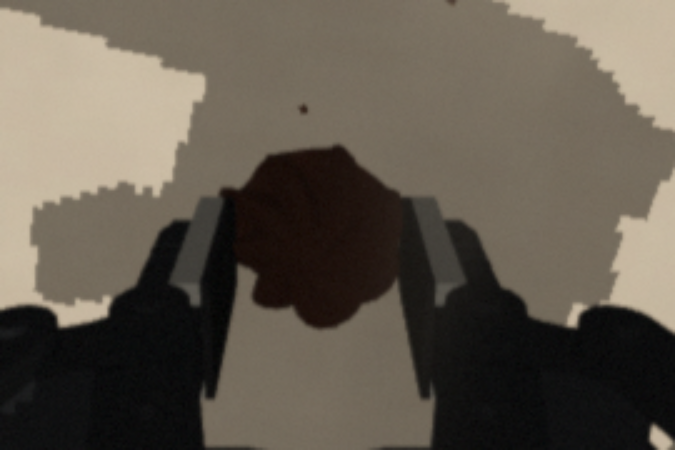

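Here the pads sit too high on the taper: the opening is 35 mm, with 15 N pushing up and a weak grip. I'll reopen, go 3 mm lower and pinch again.

```bash
python3 -m crank '{"delta_pos":[[0,0,0],[0,0,0],[0,0,-0.0035],[0,0,0],[0,0,0],[0,0,0],[0,0,0],[0,0,0]],"rotation":[[0,0,0],[0,0,0],[0,0,0],[0,0,0],[0,0,0],[0,0,0],[0,0,0],[0,0,0]],"gripper":[0.7,0.7,0.7,0.7,0.4,0.4,0.4,0.4]}'
python3 - <<'E'
from h import *
rosettes(grab_frame("wrist"),[.57,.67,-.14,-.04],.004)
E
```

```text
time: 9.95
tcp_pos: [0.6222, -0.0864, 0.0738]
ee_rot: [[-0.198, 0.98, 0.001], [0.98, 0.198, -0.0], [-0.0, 0.001, -1.0]]
contact_force: [2.5, 0.3, 3.2]
finger_gap: 0.0364
gripper_force: 59.9
ros 3433 [280. 270.] mean [ 0.6217 -0.0827  0.0143] top [ 0.6213 -0.0843  0.0225] ext [ 0.601 -0.106  0.004] [ 0.641 -0.067  0.027]
ros 309 [326. 268.] mean [ 0.6405 -0.0711  0.0255] top [ 0.6395 -0.0721  0.04  ] ext [ 0.638 -0.075  0.005] [ 0.643 -0.07   0.041]
```

Firm pinch now (60 N) with the rosette still upright on the table. I'll carry it to pocket 5.

```bash
python3 -m crank '{"delta_pos":[[0,0,0.005],[0,0,0.03],[0,0,0.05],[0,0,0.045],[0.0027,0.0388,0],[0.0027,0.0388,0],[0.0027,0.0388,0],[0.0027,0.0388,0]],"rotation":[[0,0,0],[0,0,0],[0,0,0],[0,0,0],[0,0,0],[0,0,0],[0,0,0],[0,0,0]],"gripper":[0.4,0.4,0.4,0.4,0.4,0.4,0.4,0.4]}' && python3 -m crank '{"delta_pos":[[0.0027,0.0388,0],[0.0027,0.0388,0],[0,0,0],[0,0,0]],"rotation":[[0,0,0],[0,0,0],[0,0,0],[0,0,0]],"gripper":[0.4,0.4,0.4,0.4]}'
python3 - <<'E'
from h import *
s=sense();print(s["tcp_pos"],s["finger_gap"]);rosettes(grab_frame("wrist"),[.58,.69,.1,.2],.115)
E
```

```text
time: 10.8
tcp_pos: [0.6323, 0.0702, 0.2035]
ee_rot: [[-0.198, 0.98, -0.001], [0.98, 0.198, -0.0], [-0.0, -0.001, -1.0]]
contact_force: [0.9, -0.6, -0.4]
finger_gap: 0.0364
gripper_force: 59.8
time: 11.2
tcp_pos: [0.6378, 0.147, 0.2031]
ee_rot: [[-0.199, 0.98, -0.001], [0.98, 0.199, -0.0], [-0.0, -0.001, -1.0]]
contact_force: [-0.1, 0.6, -0.5]
finger_gap: 0.0365
gripper_force: 59.8
[0.637771   0.14701638 0.20311924] 0.03645879711037779
```

```bash
python3 -m crank '{"delta_pos":[[0,-0.001,-0.025],[0,0,-0.02],[0,0,-0.009],[0,0,-0.004],[0,0,-0.0015],[0,0,0],[0,0,0]],"rotation":[[0,0,0],[0,0,0],[0,0,0],[0,0,0],[0,0,0],[0,0,0],[0,0,0]],"gripper":[0.4,0.4,0.4,0.4,0.4,0.4,0.4]}'
```

```text
time: 11.95
tcp_pos: [0.6384, 0.1454, 0.1448]
ee_rot: [[-0.198, 0.98, 0.001], [0.98, 0.198, 0.0], [-0.0, 0.001, -1.0]]
contact_force: [0.3, 0.0, 0.2]
finger_gap: 0.0363
gripper_force: 59.8
```

```bash
python3 -m crank '{"delta_pos":[[0,0,-0.001],[0,0,0],[0,0,0]],"rotation":[[0,0,0],[0,0,0],[0,0,0]],"gripper":[0.4,0.4,0.4]}'
```

```text
time: 12.25
tcp_pos: [0.6381, 0.1455, 0.143]
ee_rot: [[-0.198, 0.98, 0.0], [0.98, 0.198, 0.0], [-0.0, 0.0, -1.0]]
contact_force: [-0.3, -0.2, -0.2]
finger_gap: 0.0366
gripper_force: 59.8
```

```bash
python3 -m crank '{"delta_pos":[[0,0,-0.001],[0,0,0],[0,0,0]],"rotation":[[0,0,0],[0,0,0],[0,0,0]],"gripper":[0.4,0.4,0.4]}'
```

```text
time: 12.55
tcp_pos: [0.6381, 0.1454, 0.1419]
ee_rot: [[-0.198, 0.98, -0.0], [0.98, 0.198, -0.0], [-0.0, -0.0, -1.0]]
contact_force: [0.5, 0.7, 0.4]
finger_gap: 0.036
gripper_force: 59.8
```

```bash
python3 -m crank '{"delta_pos":[[0,0,-0.001],[0,0,0],[0,0,0]],"rotation":[[0,0,0],[0,0,0],[0,0,0]],"gripper":[0.4,0.4,0.4]}'
```

```text
time: 12.85
tcp_pos: [0.6381, 0.1454, 0.1417]
ee_rot: [[-0.198, 0.98, 0.0], [0.98, 0.198, 0.0], [-0.0, 0.0, -1.0]]
contact_force: [-4.1, -1.5, 8.0]
finger_gap: 0.0364
gripper_force: 60.7
```

```bash
python3 -m crank '{"delta_pos":[[0,0,0.001],[0,0,0],[0,0,0],[0,0,0.01],[0,0,0.03],[0,0,0.04],[0,0,0.02],[0,0,0]],"rotation":[[0,0,0],[0,0,0],[0,0,0],[0,0,0],[0,0,0],[0,0,0],[0,0,0],[0,0,0]],"gripper":[0.46,0.54,0.6,0.6,0.6,0.6,0.6,0.6]}'
python3 - <<'E'
from h import *
f=grab_frame("wrist")
s=sense();print(s["tcp_pos"],s["finger_gap"],s["q"]);rosettes(f,[.5,.72,-.12,.25],.068)
rosettes(grab_frame("side"),[.5,.72,0,.25],.068)
E
```

```text
time: 13.65
tcp_pos: [0.6389, 0.1456, 0.2466]
ee_rot: [[-0.198, 0.98, 0.006], [0.98, 0.198, 0.001], [-0.0, 0.006, -1.0]]
contact_force: [0.0, 0.1, 0.3]
finger_gap: 0.0515
gripper_force: 0.0
[0.63842429 0.14548755 0.24407067] 0.05134283196151975 [ 1.85100079e-01  9.27700164e-02  1.56365696e+00  1.65284667e-05
  1.48219805e+00 -1.40838535e-02]
ros 1733 [189. 145.] mean [0.5599 0.1864 0.081 ] top [0.5569 0.1865 0.0904] ext [0.539 0.164 0.068] [0.577 0.205 0.095]
ros 1773 [275. 145.] mean [0.6265 0.1998 0.0807] top [0.6257 0.1995 0.0899] ext [0.606 0.18  0.068] [0.647 0.218 0.095]
ros 1641 [194. 208.] mean [0.5702 0.1362 0.0811] top [0.5676 0.1331 0.0915] ext [0.548 0.115 0.068] [0.589 0.152 0.096]
ros 1477 [275. 209.] mean [0.637  0.1479 0.0806] top [0.6375 0.1471 0.0904] ext [0.616 0.126 0.068] [0.657 0.165 0.095]
ros 690 [192. 259.] mean [0.5742 0.0883 0.0801] top [0.5736 0.0804 0.0896] ext [0.562 0.068 0.068] [0.589 0.099 0.092]
ros 1376 [273. 266.] mean [0.6447 0.0965 0.0814] top [0.647  0.0931 0.0925] ext [0.627 0.068 0.068] [0.666 0.113 0.098]
ros 172 [210. 265.] mean [0.643  0.0987 0.0821] top [0.6448 0.0951 0.0918] ext [0.63  0.083 0.069] [0.66  0.109 0.094]
ros 46 [240. 268.] mean [0.5838 0.0904 0.0804] top [0.5813 0.0892 0.0858] ext [0.577 0.082 0.074] [0.592 0.097 0.087]
ros 147 [204. 282.] mean [0.6336 0.1531 0.0813] top [0.6357 0.1507 0.0908] ext [0.618 0.138 0.069] [0.652 0.163 0.093]
ros 102 [238. 285.] mean [0.5691 0.1431 0.0789] top [0.5685 0.142  0.0862] ext [0.554 0.133 0.071] [0.585 0.149 0.089]
ros 63 [204. 301.] mean [0.6149 0.2039 0.0785] top [0.6163 0.2026 0.0851] ext [0.61  0.19  0.068] [0.622 0.212 0.087]
```

Both pockets are filled, with the rosettes upright on the floor: foot at 68 mm, centres about (0.637, 0.146) and (0.647, 0.093). Now I'll move over the dial at (0.4565, 0.1088), where the bar points along 50.3°.

```bash
python3 -m crank '{"delta_pos":[[-0.026,-0.0052,-0.0077],[-0.026,-0.0052,-0.0077],[-0.026,-0.0052,-0.0077],[-0.026,-0.0052,-0.0077],[-0.026,-0.0052,-0.0077],[-0.026,-0.0052,-0.0077],[-0.026,-0.0052,-0.0077],[0,0,0]],"rotation":[[0,0,-7.3],[0,0,-7.3],[0,0,-7.3],[0,0,-7.3],[0,0,-7.3],[0,0,-7.3],[0,0,-7.3],[0,0,0]],"gripper":[0.47,0.47,0.47,0.47,0.47,0.47,0.47,0.47]}'
python3 -m crank '{"delta_pos":[[0,0,0],[0,0,0]],"rotation":[[0,0,0],[0,0,0]],"gripper":[0.47,0.47]}'
python3 - <<'E'
from h import *
f=grab_frame("wrist");p=cloud(f);s=sense();R=np.array(s["ee_rot"])
print(s["tcp_pos"],np.degrees(np.arctan2(R[1,1],R[0,1])),s["q"])
d=np.hypot(p[...,0]-.4565,p[...,1]-.1088);z=p[...,2]
for lo,hi in[(.056,.064),(.076,.088)]:
    q=p[(d<.03)&(z>lo)&(z<hi)][:,:2].astype(np.float32);r=cv2.minAreaRect(q);print(len(q),np.round(r[0],4),np.round(r[1],4),r[2])
E
```

```text
time: 14.55
tcp_pos: [0.4534, 0.1085, 0.1859]
ee_rot: [[0.642, 0.767, -0.003], [0.767, -0.642, -0.001], [-0.002, -0.002, -1.0]]
contact_force: [1.0, -0.2, -0.5]
finger_gap: 0.0399
gripper_force: 0.0
time: 14.75
tcp_pos: [0.4566, 0.1091, 0.1879]
ee_rot: [[0.637, 0.77, -0.0], [0.77, -0.637, -0.0], [-0.0, -0.0, -1.0]]
contact_force: [0.0, -0.4, -0.4]
finger_gap: 0.0403
gripper_force: 0.0
[0.45664082 0.10911619 0.1879544 ] -39.61595815735614 [ 1.80210606e-01 -2.92248649e-01  2.01233172e+00  1.08753216e-05
  1.42172957e+00  8.71637884e-01]
2120 [0.4571 0.1099] [0.0458 0.0472] 50.515682220458984
1185 [0.457  0.1096] [0.0412 0.0128] 49.98211669921875
```

Aligned with the dial. I'll go down and pinch the bar.

```bash
python3 -m crank '{"delta_pos":[[0,0,-0.025],[0,0,-0.02],[0,0,-0.0085],[0,0,0],[0,0,0],[0,0,0],[0,0,0],[0,0,0]],"rotation":[[0,0,0],[0,0,0],[0,0,0],[0,0,0],[0,0,0],[0,0,0],[0,0,0],[0,0,0]],"gripper":[0.47,0.47,0.47,0.47,0.05,0.05,0.05,0.05]}'
```

```text
time: 15.6
tcp_pos: [0.4571, 0.1087, 0.136]
ee_rot: [[0.639, 0.769, 0.004], [0.769, -0.639, -0.001], [0.002, 0.003, -1.0]]
contact_force: [6.8, -6.2, -0.1]
finger_gap: 0.0115
gripper_force: 61.1
```

```bash
python3 -m crank '{"delta_pos":[[0,0,0],[0,0,0],[0,0,0],[0,0,0],[0,0,0],[0,0,0],[0,0,0],[0,0,0]],"rotation":[[0,0,-7],[0,0,-7],[0,0,-7],[0,0,-7],[0,0,-7],[0,0,-7],[0,0,-7],[0,0,-7]],"gripper":[0.05,0.05,0.05,0.05,0.05,0.05,0.05,0.05]}' && python3 -m crank '{"delta_pos":[[0,0,0],[0,0,0],[0,0,0],[0,0,0],[0,0,0],[0,0,0],[0,0,0]],"rotation":[[0,0,-7],[0,0,-7],[0,0,-5],[0,0,-3],[0,0,0],[0,0,0],[0,0,0]],"gripper":[0.05,0.05,0.05,0.05,0.05,0.05,0.05]}'
python3 - <<'E'
from h import *
s=sense();R=np.array(s["ee_rot"]);print(np.degrees(np.arctan2(R[1,1],R[0,1])),s["ft_torque"],s["contact_force"],s["q"])
cs=[]
for n,c in(("side",(283,300)),("wrist",None)):
    f=grab_frame(n);np.savez(n+"9.npz",**f);p=cloud(f);d=np.hypot(p[...,0]-.457,p[...,1]-.109);z=p[...,2]
    q=p[(d<.024)&(z>.076)&(z<.0825)][:,:2].astype(np.float32);r=cv2.minAreaRect(q);print(n,len(q),np.round(r[0],4),np.round(r[1],4),r[2])
    cs.append(cv2.resize(f["frame"][240:350,240:380] if n=="side" else f["frame"][150:370,140:420],(390,306),interpolation=cv2.INTER_CUBIC))
cv2.imwrite("pics/end.png",np.hstack(cs))
E
```

```text
time: 16.4
tcp_pos: [0.4571, 0.109, 0.1359]
ee_rot: [[0.995, -0.104, 0.004], [-0.104, -0.995, 0.0], [0.003, -0.001, -1.0]]
contact_force: [5.9, -1.2, -1.4]
finger_gap: 0.0118
gripper_force: 61.1
time: 17.1
tcp_pos: [0.4572, 0.1091, 0.136]
ee_rot: [[0.886, -0.465, 0.004], [-0.465, -0.886, 0.001], [0.003, -0.002, -1.0]]
contact_force: [7.1, 0.4, -0.5]
finger_gap: 0.0115
gripper_force: 60.9
-117.68051936904735 [ 0.2143243  -1.34799997  0.11697329] [ 7.06403332  0.42648443 -0.54848383] [ 1.80108340e-01 -2.49045063e-01  2.06593578e+00 -1.57137541e-04
  1.32076626e+00  2.23406313e+00]
side 80 [0.4557 0.1138] [0.0357 0.0316] 12.71149730682373
wrist 2272 [0.457 0.109] [0.0357 0.0355] 16.868881225585938
```

View pics/end.png

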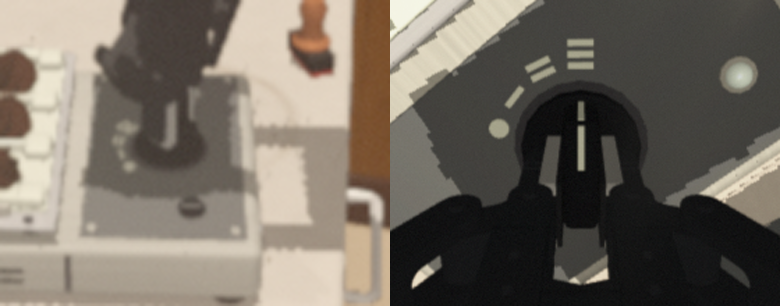

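The last view shows the pointer, a vertical white line at (581,140), in line with the three-line mark at (580,54). The tool has turned 78° (1.36 rad), the spring torque reads 0.117 N m and the grip is firm. I'll hand it in.

```bash
python3 -c "
from rig import finish_job
print(finish_job())"
```

```text
the job is handed in; nothing more can be done
None
```

Job handed in at about 17 s: both spare rosettes stand upright in the two empty pockets (4 and 5), and the gripper is still holding the dial at the third click (three lines); no verdict came back on hand-in.

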